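Line up the bench consumables by height on their strip

TASK

Clear the bench's consumables onto the aluminium strip with the four round black discs, in order of height: the tallest on the disc next to the strip's upright end plate, then the next tallest, down to the lowest at the other end. The four are the white pump bottle, the small jar with the black lid, the round tin of brass wool and the small spool of braid; leave each standing upright in the middle of its own disc. Keep the bottle upright all the time and set everything down gently, without dropping it.

Things in the scene. Friction and masses are not known exactly. Their poses are not given: they have to be found in the camera images.
- bottle: white bottle with a pump top, 60 mm in diameter, 122 mm high: the tallest. Solid 60 mm across up to 120 mm; grip it high, 90 to 100 mm up, so that the palm clears its top. About 0.16 kg. (Not the similar bottle far back on the left.) Loose, upright on the bench, ahead or left of the robot; places vary. Origin: centre of its underside, z up.
- jar: small round jar with a black screw lid, 29 mm in diameter, 38 mm high: the second tallest. About 0.03 kg. Loose, upright on the bench, ahead or left of the robot; places vary. Origin: centre of its underside, z up.
- wool_tin: round light-grey open tin of brass wool, 55 mm in diameter, 22 mm high: the third. Grip it across its whole outside. About 0.07 kg. Loose, upright on the bench, ahead or left of the robot; places vary. Origin: centre of its underside, z up.
- braid_spool: small flat spool of desoldering braid with blue flanges, lying flat, 38 mm in diameter, 12 mm high: the lowest. About 0.02 kg. Loose, upright on the bench, ahead or left of the robot; places vary. Origin: centre of its underside, z up.
- disc_1: one of four identical black rubber discs, 68 mm across, in a straight row 85 mm apart on an aluminium strip (375 x 80 x 6 mm, on the bench, to the right). Fixed. Origin: centre of its underside, 6 mm above the bench; it is 2 mm thick, so its top is 8 mm above the bench. y axis along the row. Number 1 from the left (+y) end of the row
- disc_2: one of four identical black rubber discs, 68 mm across, in a straight row 85 mm apart on an aluminium strip (375 x 80 x 6 mm, on the bench, to the right). Fixed. Origin: centre of its underside, 6 mm above the bench; it is 2 mm thick, so its top is 8 mm above the bench. y axis along the row. Number 2 from the left (+y) end of the row
- disc_3: one of four identical black rubber discs, 68 mm across, in a straight row 85 mm apart on an aluminium strip (375 x 80 x 6 mm, on the bench, to the right). Fixed. Origin: centre of its underside, 6 mm above the bench; it is 2 mm thick, so its top is 8 mm above the bench. y axis along the row. Number 3 from the left (+y) end of the row
- disc_4: one of four identical black rubber discs, 68 mm across, in a straight row 85 mm apart on an aluminium strip (375 x 80 x 6 mm, on the bench, to the right). Fixed. Origin: centre of its underside, 6 mm above the bench; it is 2 mm thick, so its top is 8 mm above the bench. y axis along the row. Number 4 from the left (+y) end of the row
- stop_plate: upright dark steel plate, 70 mm across the row, 5 mm thick, 40 mm high, fixed at one end of the strip, 52 mm beyond the centre of the last disc; which end varies (the other end has only a low aluminium cap 6 mm high). Origin: centre of its underside, 6 mm above the bench.

How it is judged:
By the outcome, as a careful person would: the job done as asked, in the order asked, and still so for the second after the job is handed in, with the robot touching nothing.
It also fails if it takes over 134 s, if anything falls off the work surface, if the arm or the gripper's body presses on something with over 40 N, if the wrist force passes 120 N, or if a joint passes its speed limit or range.

ROBOT

A 6-joint arm with a two-finger parallel gripper is mounted at the origin on a cart in front of the work surface, level with it; the furniture and walls round the work are solid. World frame = base frame: x ahead of the robot, y to its left, z up, the work surface at z = 0. Lengths are in mm, angles in degrees, forces in N, time in s.
With the tool pointing down it reaches from about 375 to 825 mm from the base axis. Payload 5.5 kg.
Tool frame: the origin (TCP) lies on the centre line of the jaws, within the pads' length; the fingertips stand 14 mm ahead of it and the grasp point (between the pads) lies 5 mm behind it; z points along the fingers, y is the line along which they close (so a half turn about z gives the same grasp; the last joint's range is limited). The gripper opens to 85 mm and grips with 20 to 120 N. Pads are 22 mm wide; open, the fingers measure 114 mm over their backs; the gripper's body (76 mm by 85 mm) begins 54 mm behind the grasp point. The pads swing forward as they close: fully open they stand 13 mm farther back than shut.
Start: joints at [76.604, 17.962, -2.699, 69.339, 0, 90], TCP at [139.002, 583.672, 245.299] pointing down, gripper open.
Joint ranges: [-152.73, 152.73], [-39.44, 99.34], [-58.76, 71.6], [-118.89, 123.64], [-81.53, 83.1], [-180, 180]. Speed limits (degrees/s): [136.94, 136.94, 172.46, 180, 180, 180].

INTERFACE

Orientations are given as a 3x3 rotation matrix whose columns are the frame's x, y, z axes.
In Python, from plant import robot, eyes gives the robot as it stands (robot), with the cameras (eyes).
- The arm moves only by the shell command python3 inch.py [OPENING], which reads ROWS from standard input. ROWS is one flat JSON list of numbers that holds 1 to 10 rows one after another, with no inner brackets; each row has 6 numbers: dx, dy, dz in parts of the range, where 1.0 means 400 mm, then a rotation vector rx, ry, rz in fractions of the full range, 1 being 360 degrees; each row is the pose to reach, as a shift and turn from the pose commanded when the command began, along the tool's axes at that moment; what a row does not reach only later rows make up. A row lasts 1/12 s, in which the tool goes at most 41.7 mm and 7.16 degrees, less where a joint would pass 70% of its speed; a pose out of reach is approached as far as the arm can. OPENING is the opening from 0.0 (shut) to 1.0 (fully open), set as the command begins (- or left out keeps the last). The fingers move at their own pace and stop on an object; the grip force is fixed at half the most. Time passes only in rows, so rows that do not move let the fingers close. It prints the time, the measured TCP pose, the force, the opening and the grip force at its end. Input that does not fit is refused with a message, and nothing moves.
- robot.get_state(): the state, without advancing time (a new reading comes with each control period).
- eyes.get_image(name): name is "side" or "top"; returns a dict with "image" (384x512x3 uint8, blue, green, red), "range_z" (384x512 float32, mm along the optical axis (not along the pixel's ray), 0 where there is no reading), "mtx" (3x3 intrinsics, pixels), "R" (3x3) and "t" (3): a world point X has camera coordinates R X + t. Camera axes: x right, y down, z forward; pixel columns grow to the right and rows downward; lengths in mm; the calibration is good to about 2 mm. A picture is of the moment at which its call begins.
- robot.hand_in(): hands the job in; it is judged then, once.
The state is a dict: "time_s": time; "q": joint angles; "qd": joint speeds; "effort": joint torques, N m; "position": TCP position; "tcp_rot": TCP orientation; "force": force on the tool from outside, world axes, zero at the start; "torque": the same for the moment, N m; "gripper_width": opening from 0.0 (shut) to 1.0 (fully open); "grasp_force": force on a finger pad.
Only numpy, scipy, OpenCV 4.12 (cv2) and the standard library are available. Lean on these libraries where they do the work, as an engineer would, in place of code of your own. Each camera call takes 0.05 s, during which the arm holds its last target. There are 200 camera calls.

## Working session

There is one attempt and no reset: what is moved stays moved. The work goes in short steps, Python scripts to look and compute and a shell command to move; the robot and the scene stay as the last step left them, time stands still between calls to the robot, and variables do not carry over. Pictures are saved under pics/ and viewed, at most 14 in all, crops included, and the job is handed in when it is done.

```bash
ls; mkdir -p pics; python3 - <<'E'
from plant import robot, eyes
import cv2,numpy as np,pickle
s=robot.get_state();print(s['time_s'],s['position'],s['tcp_rot'],s['gripper_width'])
for n in('side','top'):
    d=eyes.get_image(n);cv2.imwrite(f'pics/{n}0.png',d['image']);pickle.dump(d,open(f'{n}0.pkl','wb'))
    print(n,d['mtx'],d['R'],d['t'],-np.array(d['R']).T@d['t'],(d['range_z']>0).mean())
E
```

```text
inch.py
pics
plant.py
0.0 [138.87010999 583.13101638 244.39865962] [[-9.72796955e-01  2.31659020e-01 -4.28300810e-04]
 [ 2.31659416e-01  9.72795450e-01 -1.71109636e-03]
 [ 2.02581732e-05 -1.76376924e-03 -9.99998444e-01]] 1.0005659934950568
side [[371.3488059    0.         257.84685914]
 [  0.         371.3488059  192.52665384]
 [  0.           0.           1.        ]] [[ 0.90244082 -0.43078499  0.0049865 ]
 [-0.22176432 -0.47442968 -0.85190203]
 [ 0.36935235  0.76768534 -0.52367745]] [-454.95290636  132.80786125 1080.50120804] [  40.93446159 -962.46382405  681.24202222] 0.9960683186848959
top [[401.08049423   0.         252.12140268]
 [  0.         401.08049423 192.93527432]
 [  0.           0.           1.        ]] [[-0.05344907 -0.99855729 -0.00515205]
 [-0.97610756  0.05333422 -0.21064066]
 [ 0.21061154 -0.00622959 -0.97754998]] [   1.55798291  480.99804153 1260.01533715] [ 204.21532194  -16.24853797 1333.05374251] 0.996063232421875
```

View pics/side0.png

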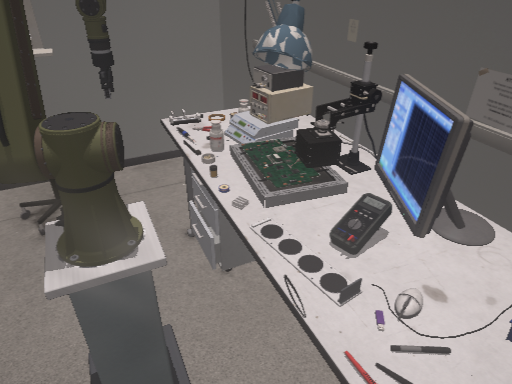

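View pics/top0.png

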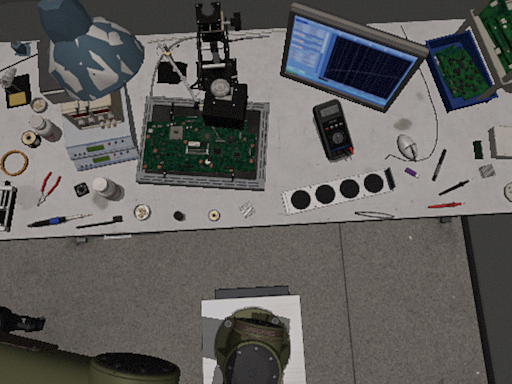

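The side view shows the bottle at (216,137), tin (208,158), jar (213,172), spool (224,188), and discs from (272,231) to (333,283) with the plate at (350,290). The top view shows the bottle at (103,187), tin (142,212), jar (179,215), spool (214,215), discs at x = 300 to 373, and the plate at the right (−y) end at (390,178). So the bottle goes on disc 4. I'll enlarge next.

```bash
python3 - <<'E'
import cv2
t=cv2.imread('pics/top0.png');s=cv2.imread('pics/side0.png')
f=lambda im,x,y,w,h,k:cv2.resize(im[y:y+h,x:x+w],None,fx=k,fy=k,interpolation=cv2.INTER_CUBIC)
import numpy as np
a=f(t,80,165,160,60,5);b=f(t,270,160,133,57,6)
cv2.imwrite('pics/topcrop.png',np.vstack([a,np.pad(b,((0,0),(0,2),(0,0)))[:300]]))
a=f(s,180,110,80,90,5);b=f(s,240,210,133,100,5)[:, :400]
cv2.imwrite('pics/sidecrop1.png',a);
cv2.imwrite('pics/sidecrop2.png',f(s,240,210,130,95,6))
E
```

```text
(no output)
```

View pics/topcrop.png

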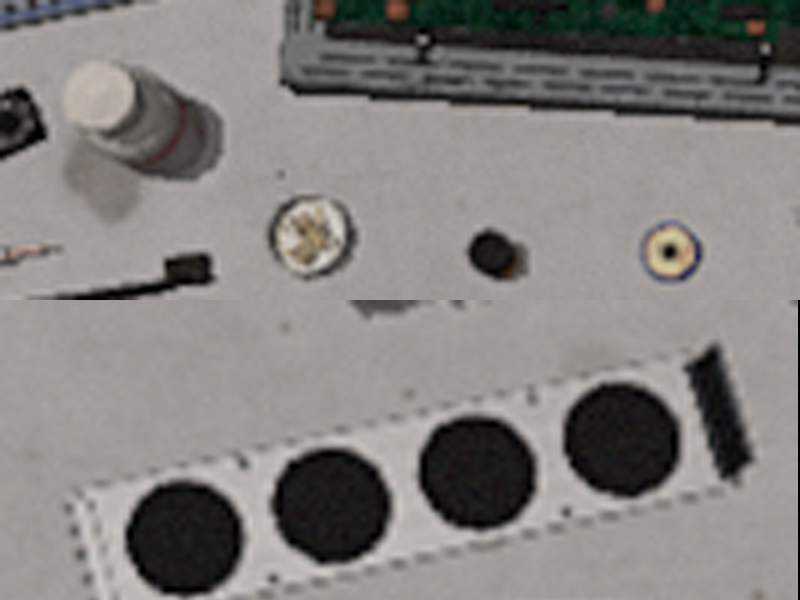

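View pics/sidecrop1.png

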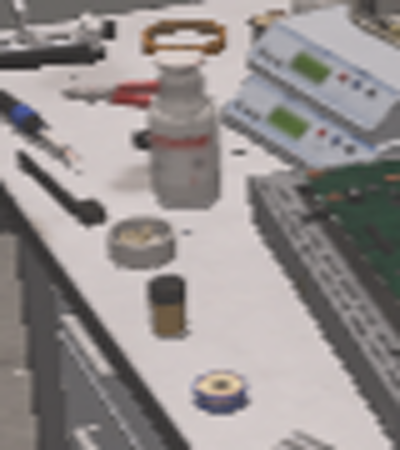

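View pics/sidecrop2.png

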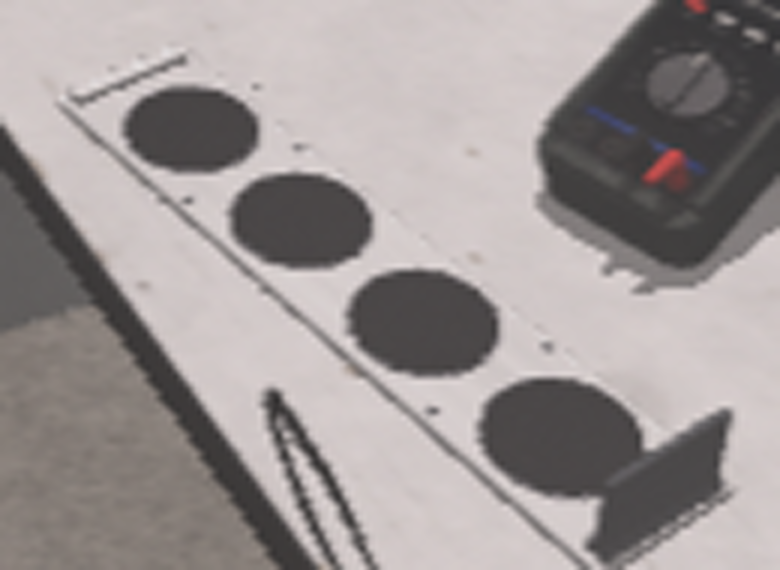

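The top crop shows (crop pixels) the bottle cap at (100,96), tin (312,235), jar lid (491,252), spool (669,251), discs at (185,538) to (622,439), and the plate at (718,412). The side crops show the same things, with the tin rim at (141,240), lid (167,285) and spool (220,384). Next I'll triangulate and check against depth.

```bash
cat > h.py <<'E'
import numpy as np,cv2,pickle
from scipy.optimize import least_squares
T=pickle.load(open('top0.pkl','rb'));S=pickle.load(open('side0.pkl','rb'))
def P(d):return np.array(d['mtx'])@np.c_[d['R'],d['t']]
def tri(a,b,T=T,S=S):
    X=cv2.triangulatePoints(P(T),P(S),np.float64(a).reshape(2,1),np.float64(b).reshape(2,1)).ravel();return X[:3]/X[3]
def proj(d,X):
    p=P(d)@np.r_[X,1];return p[:2]/p[2]
def cloud(d):
    v,u=np.mgrid[:384,:512];z=d['range_z'];K=np.array(d['mtx'])
    c=np.stack([(u-K[0,2])/K[0,0]*z,(v-K[1,2])/K[1,1]*z,z],-1)
    return (c-np.array(d['t']))@np.array(d['R'])
def plane(d,p,z):
    K=np.array(d['mtx']);R=np.array(d['R']);r=R.T@np.linalg.inv(K)@np.r_[p,1];c=-R.T@d['t'];return c+r*(z-c[2])/r[2]
E
python3 - <<'E'
from h import *
np.set_printoptions(precision=1,suppress=True)
g=lambda x,y,k,ox,oy:np.array([(x+.5)/k-.5+ox,(y+.5)/k-.5+oy])
t={'bottle':(100,96),'tin':(312,235),'jar':(491,252),'spool':(669,251)}
s={'bottle':(181,58),'tin':(141,240),'jar':(167,286),'spool':(220,384)}
Z=dict(bottle=122,tin=22,jar=38,spool=12)
CT=cloud(T);CS=cloud(S)
for n in t:
    a=g(*t[n],5,80,165);b=g(*s[n],5,180,110);X=tri(a,b)
    print(n,X,'err',proj(T,X)-a,proj(S,X)-b,'top@z',plane(T,a,Z[n])[:2],'side@z',plane(S,b,Z[n])[:2])
    for m,C in(('T',CT),('S',CS)):
        q=C[(np.hypot(C[...,0]-X[0],C[...,1]-X[1])<50)&(C[...,2]>6)&(C[...,2]<170)]
        print('   ',m,len(q),'zmax',np.percentile(q[:,2],[50,90,99]),'mid',(q[:,:2].min(0)+q[:,:2].max(0))/2,np.ptp(q[:,:2],axis=0))
D=[];
for a,b in zip([(185,238),(332,205),(478,172),(622,139)],[(192,129),(301,220),(423,322),(561,437)]):
    a=g(*a,6,270,160);b=g(*b,6,240,210);X=tri(a,b);print('disc',X,proj(T,X)-a,'top@8',plane(T,a,8)[:2],'side@8',plane(S,b,8)[:2]);D.append(X)
print(np.diff(D,axis=0),np.linalg.norm(np.diff(D,axis=0),axis=1))
E
```

```text
bottle [521.4 448.6 120.5] err [ 0.1 -0.3] [-0.3  0.1] top@z [520.  448.2] side@z [521.3 445. ]
    T 465 zmax [ 85.1 123.1 126.4] mid [527.4 446.1] [81.8 73.1]
    S 364 zmax [ 64.6 118.8 123. ] mid [517.5 439.8] [58.6 55.3]
tin [444.8 345.7  13.6] err [-0.  0.] [ 0. -0.] top@z [443.4 343.3] side@z [439.5 329.2]
    T 202 zmax [12.9 22.4 27.2] mid [453.2 354.2] [73.6 80.3]
    S 109 zmax [15.5 21.4 22.8] mid [444.  346.6] [55.1 60. ]
jar [423.7 222.5  34.6] err [ 0.  -0.1] [-0.1  0. ] top@z [422.8 221.9] side@z [422.1 216.3]
    T 92 zmax [37.8 42.1 43.8] mid [423.8 226.8] [90.9 80.7]
    S 78 zmax [28.  38.9 40. ] mid [420.4 218.8] [27.2 31.9]
spool [421.5 108.2  11.3] err [-0.  0.] [ 0. -0.] top@z [421.5 108.1] side@z [421.1 107.2]
    T 116 zmax [12.4 15.1 18.1] mid [431.7 108.3] [73.9 97. ]
    S 52 zmax [11.8 13.8 16.4] mid [419.1 104.2] [33.8 42.1]
disc [ 460.  -186.3    5.2] [ 0.  -0.1] top@8 [ 459.1 -185.9] side@8 [ 458.7 -189.6]
disc [ 474.2 -270.4    5.5] [ 0.  -0.1] top@8 [ 473.5 -269.9] side@8 [ 472.9 -273. ]
disc [ 488.5 -354.4    5.6] [ 0. -0.] top@8 [ 488.  -353.7] side@8 [ 487.1 -356.5]
disc [ 503.3 -437.9    5.2] [ 0. -0.] top@8 [ 502.6 -436.9] side@8 [ 501.4 -440.1]
[[ 14.2 -84.1   0.3]
 [ 14.3 -83.9   0.2]
 [ 14.7 -83.5  -0.5]] [85.3 85.2 84.8]
```

```bash
cat > d.py <<'E'
# tool-axis shift from the measured pose to a world target (yaw of tool y = 9.7 deg)
import sys,numpy as np
from scipy.spatial.transform import Rotation as Ro
from plant import robot, eyes
s=robot.get_state();R=np.array(s['tcp_rot']);a=np.radians(9.7);c,n=np.cos(a),np.sin(a)
G=np.array([[-n,c,0],[c,n,0],[0,0,-1.]]).T
rv=Ro.from_matrix(R.T@G).as_rotvec(degrees=True)
print('t',round(s['time_s'],2),'pos',np.round(s['position'],1),'w',round(s['gripper_width'],3),'gf',round(s['grasp_force'],1),'q',np.round(s['q'],1))
v=sys.argv[1:]
for i in range(0,len(v),3):print('delta',np.round(R.T@(np.float64(v[i:i+3])-s['position']),1),'rv',np.round(rv,2))
E
python3 d.py 421.4 108.1 110; python3 - <<'E'
from h import *
C=np.r_[cloud(T).reshape(-1,3),cloud(S).reshape(-1,3)]
def occ(x0,x1,y0,y1,z0=15):
    q=C[(C[:,0]>x0)&(C[:,0]<x1)&(C[:,1]>y0)&(C[:,1]<y1)&(C[:,2]>z0)];return q
for y in range(-500,600,50):
    print(y,[int(np.percentile(q[:,2],98)) if len(q:=occ(x,x+50,y,y+50))>4 else 0 for x in range(350,800,50)])
E
```

```text
t 0.1 pos [138.9 583.2 244.5] w 0.999 gf 0.0 q [76.6 18.  -2.7 69.3 -0.  90. ]
delta [-384.9 -396.5  135.1] rv [-8.000e-02  5.000e-02  6.691e+01]
-500 [0, 0, 47, 47, 0, 0, 0, 413, 416]
-450 [0, 0, 0, 0, 0, 0, 0, 409, 416]
-400 [0, 0, 0, 0, 61, 65, 72, 132, 415]
-350 [0, 0, 0, 0, 62, 65, 79, 99, 410]
-300 [0, 0, 0, 0, 43, 64, 84, 103, 134]
-250 [0, 0, 0, 0, 0, 0, 0, 101, 94]
-200 [0, 0, 0, 0, 0, 0, 0, 0, 0]
-150 [0, 0, 18, 0, 0, 0, 0, 0, 48]
-100 [0, 0, 49, 50, 49, 50, 50, 50, 50]
-50 [0, 23, 48, 50, 57, 60, 171, 175, 176]
0 [0, 21, 0, 54, 59, 59, 174, 179, 255]
50 [0, 17, 0, 50, 59, 60, 161, 178, 225]
100 [0, 18, 0, 50, 59, 62, 63, 177, 255]
150 [0, 0, 0, 51, 60, 61, 64, 62, 57]
200 [0, 43, 0, 51, 58, 58, 62, 415, 416]
250 [0, 0, 0, 50, 61, 58, 432, 464, 473]
300 [0, 27, 24, 49, 56, 57, 452, 482, 492]
350 [0, 24, 26, 49, 49, 66, 453, 482, 532]
400 [0, 18, 122, 124, 0, 71, 428, 470, 531]
450 [0, 19, 124, 124, 0, 78, 101, 427, 442]
500 [0, 17, 0, 0, 0, 83, 100, 298, 305]
550 [0, 21, 0, 0, 0, 87, 100, 252, 305]
```

The rows are not in the units I measure in: shifts go in shares of 400 mm and turns go in shares of 360 degrees. I convert before sending: -300 mm is -0.75, -120 mm is -0.3, 66.9 degrees is 0.1858.

```bash
echo '[-0.075,-0.075,0.025,0,0,0.0194,-0.15,-0.15,0.05,0,0,0.0389,-0.225,-0.225,0.075,0,0,0.0583,-0.3,-0.3,0.1,0,0,0.0778,-0.375,-0.375,0.125,0,0,0.0972,-0.45,-0.45,0.15,0,0,0.1167,-0.525,-0.525,0.175,0,0,0.1361,-0.6,-0.6,0.2,0,0,0.1556,-0.6625,-0.675,0.225,0,0,0.1722,-0.725,-0.75,0.25,0,0,0.1858]' | python3 inch.py 1.0; python3 d.py 421.4 108.1 100
```

```text
time_s: 0.93
position: [346.6, 233.8, 148.0]
tcp_rot: [[-0.164, 0.986, 0.0], [0.986, 0.164, 0.0], [0.0, 0.0, -1.0]]
force: [0.4, -0.2, 1.2]
gripper_width: 0.998
grasp_force: 0.0
t 0.93 pos [346.6 233.8 148. ] w 0.998 gf 0.0 q [ 34.    2.3 -35.   52.7  -0.  114.6]
delta [-136.2   53.2   48. ] rv [ 0.02 -0.   -0.27]
```

Converted, -130 mm is -0.325, -120 mm is -0.3.

```bash
echo '[-0.085,0.0325,0.03,0,0,0,-0.17,0.065,0.06,0,0,0,-0.255,0.0975,0.09,0,0,0,-0.3,0.1175,0.105,0,0,0,-0.325,0.125,0.115,0,0,0,-0.325,0.125,0.115,0,0,0,-0.325,0.125,0.115,0,0,0]' | python3 inch.py >/dev/null; python3 d.py 421.4 108.1 50  421.4 108.1 17
```

```text
t 1.52 pos [416.8 115.9 102.2] w 1.003 gf 0.0 q [ 15.5   6.8 -36.9  46.4   0.   95.9]
delta [-8.5  3.3 52.2] rv [-0.06 -0.03 -0.05]
delta [-8.5  3.3 85.2] rv [-0.06 -0.03 -0.05]
```

```bash
python3 - <<'E'
from h import *
from plant import robot, eyes
d=eyes.get_image('top');pickle.dump(d,open('t1.pkl','wb'));e=eyes.get_image('side')
f=lambda im,x,y,w,h,k:cv2.resize(im[y:y+h,x:x+w],None,fx=k,fy=k,interpolation=cv2.INTER_CUBIC)
cv2.imwrite('pics/m1.png',np.hstack([f(d['image'],180,150,80,100,5),f(e['image'],180,100,80,100,5)]))
E
```

```text
(no output)
```

View pics/m1.png

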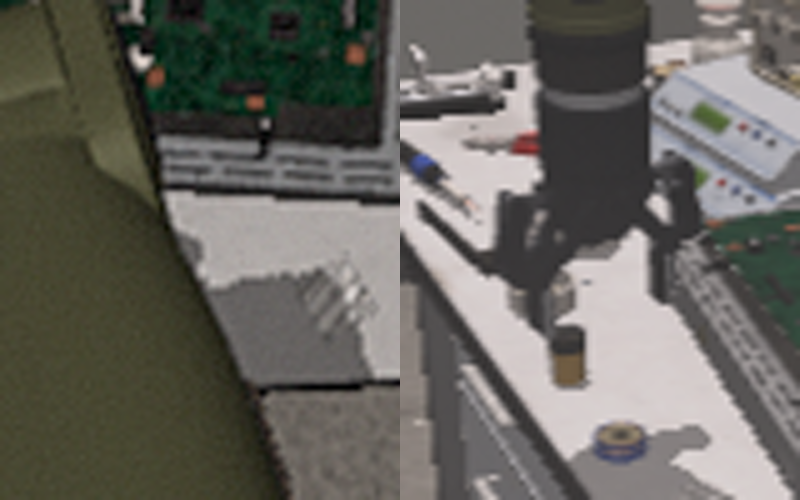

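The arm hides the top view; the side view shows the open hand above the untouched spool at (620,442). Descending now.

Converted, 84 mm is 0.21, -8.5 mm is -0.0213.

```bash
echo '[-0.01,0.005,0.05,0,0,0,-0.0213,0.0083,0.1,0,0,0,-0.0213,0.0083,0.145,0,0,0,-0.0213,0.0083,0.175,0,0,0,-0.0213,0.0083,0.1975,0,0,0,-0.0213,0.0083,0.21,0,0,0,-0.0213,0.0083,0.21,0,0,0,-0.0213,0.0083,0.21,0,0,0]' | python3 inch.py 1.0 ; python3 d.py 421.4 108.1 17
```

```text
time_s: 2.28
position: [422.1, 108.6, 18.8]
tcp_rot: [[-0.17, 0.986, 0.0], [0.986, 0.17, 0.0], [0.0, 0.0, -1.0]]
force: [0.2, -0.0, 0.7]
gripper_width: 1.003
grasp_force: 0.0
t 2.28 pos [422.1 108.6  18.8] w 1.003 gf 0.0 q [ 14.4  13.8 -41.9  34.3   0.   94.7]
delta [-0.4 -0.8  1.8] rv [ 0.02 -0.01  0.06]
```

```bash
echo '[0,0,0,0,0,0,0,0,0,0,0,0,0,0,0,0,0,0,0,0,0,0,0,0,0,0,0,0,0,0,0,0,0,0,0,0,0,0,0,0,0,0,0,0,0,0,0,0,0,0,0,0,0,0,0,0,0,0,0,0]' | python3 inch.py 0; python3 - <<'E'
from h import *
from plant import robot, eyes
e=eyes.get_image('side')
f=lambda im,x,y,w,h,k:cv2.resize(im[y:y+h,x:x+w],None,fx=k,fy=k,interpolation=cv2.INTER_CUBIC)
cv2.imwrite('pics/m2.png',f(e['image'],190,130,70,80,7))
E
```

```text
time_s: 3.12
position: [422.5, 108.1, 19.3]
tcp_rot: [[-0.168, 0.986, 0.001], [0.986, 0.168, 0.0], [0.0, 0.001, -1.0]]
force: [-2.7, -0.0, 10.0]
gripper_width: 0.407
grasp_force: 58.7
```

View pics/m2.png

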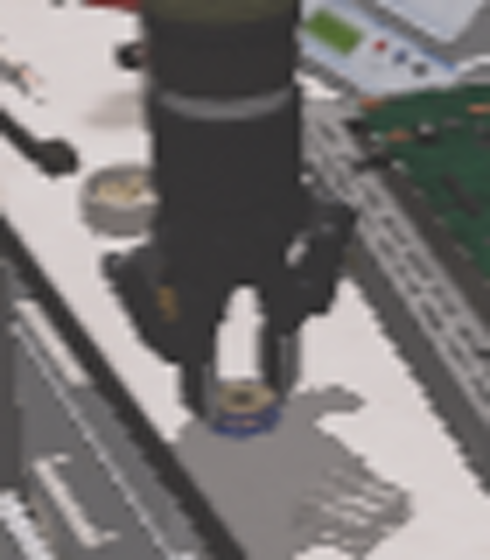

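The side view shows the spool held level between the fingers at (242,405). Lifting and carrying it to disc 1.

Converted, -100 mm is -0.25, -95 mm is -0.2375.

```bash
echo '[0,0,-0.0125,0,0,0,0,0,-0.05,0,0,0,0,0,-0.1125,0,0,0,0,0,-0.1875,0,0,0,0,0,-0.2375,0,0,0,0,0,-0.25,0,0,0,0,0,-0.25,0,0,0]' | python3 inch.py ; python3 d.py 459.3 -186.5 118
```

```text
time_s: 3.75
position: [423.5, 108.3, 120.2]
tcp_rot: [[-0.168, 0.986, 0.004], [0.986, 0.168, 0.001], [0.0, 0.004, -1.0]]
force: [0.1, 0.7, -0.5]
gripper_width: 0.402
grasp_force: 59.8
t 3.75 pos [423.5 108.3 120.2] w 0.402 gf 59.8 q [ 14.4   5.9 -35.2  48.7  -0.   94.7]
delta [-296.7  -14.3    2. ] rv [ 0.22 -0.02 -0.  ]
```

Converted, -296.7 mm is -0.7418, -288 mm is -0.72, 0.2 degrees is 0.0006.

```bash
echo '[-0.0375,-0.0025,0,0,0,0,-0.1125,-0.005,0,0,0,0,-0.2,-0.01,0,0,0,0,-0.3,-0.015,0,0,0,0,-0.4,-0.02,0,0,0,0,-0.5,-0.025,0,0,0,0,-0.6,-0.03,0,0,0,0,-0.675,-0.0325,0.0025,0,0,0,-0.72,-0.035,0.005,0,0,0,-0.7418,-0.0358,0.005,0.0006,0,0]' | python3 inch.py>/dev/null;echo '[0,0,0,0,0,0,0,0,0,0,0,0,0,0,0,0,0,0]' | python3 inch.py; python3 d.py 459.3 -186.5 28
```

```text
time_s: 4.83
position: [457.3, -185.4, 115.8]
tcp_rot: [[-0.17, 0.985, -0.005], [0.985, 0.17, 0.0], [0.001, -0.005, -1.0]]
force: [0.3, 1.2, -0.8]
gripper_width: 0.402
grasp_force: 59.8
t 4.83 pos [ 457.3 -185.4  115.8] w 0.402 gf 59.8 q [-22.   12.2 -28.1  49.9  -0.1  58.2]
delta [-1.5  2.2 87.8] rv [-0.27 -0.07  0.08]
```

Converted, 80 mm is 0.2, 76 mm is 0.19.

```bash
echo '[-0.0025,0.0025,0.0375,0,0,0,-0.0038,0.0055,0.0875,0,0,0,-0.0038,0.0055,0.1375,0,0,0,-0.0038,0.0055,0.17,0,0,0,-0.0038,0.0055,0.19,0,0,0,-0.0038,0.0055,0.2,0,0,0,-0.0038,0.0055,0.2,0,0,0,-0.0038,0.0055,0.2,0,0,0]' | python3 inch.py; python3 d.py 459.3 -186.5 28; python3 - <<'E'
from h import *
from plant import robot, eyes
e=eyes.get_image('side')
f=lambda im,x,y,w,h,k:cv2.resize(im[y:y+h,x:x+w],None,fx=k,fy=k,interpolation=cv2.INTER_CUBIC)
cv2.imwrite('pics/m3.png',f(e['image'],235,180,90,80,8))
E
```

```text
time_s: 5.5
position: [460.4, -187.6, 36.9]
tcp_rot: [[-0.169, 0.986, -0.003], [0.986, 0.169, -0.001], [-0.0, -0.003, -1.0]]
force: [0.2, -0.6, -0.4]
gripper_width: 0.402
grasp_force: 59.8
t 5.5 pos [ 460.4 -187.6   36.9] w 0.402 gf 59.8 q [-22.1  17.9 -32.8  39.4  -0.1  58.1]
delta [ 1.3 -0.9  8.9] rv [-0.17  0.01  0.05]
```

View pics/m3.png

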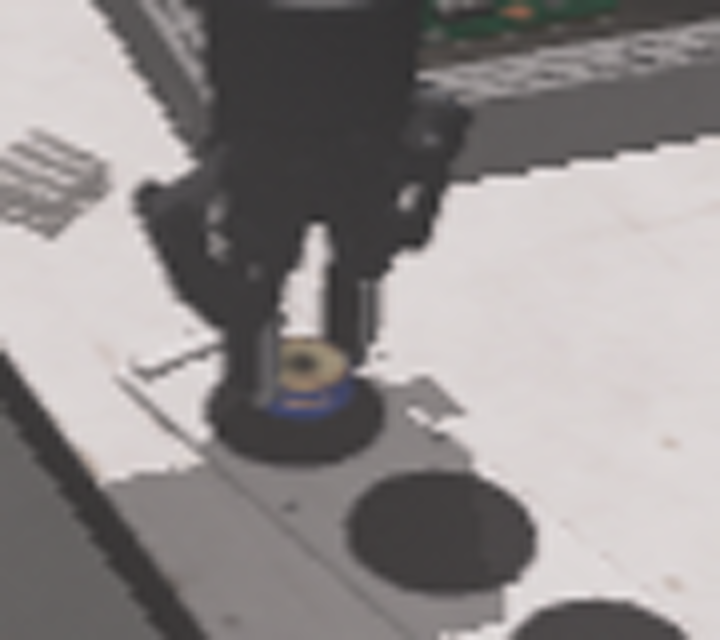

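The spool at (308,375) hangs level and centred over disc 1 at (296,412). Lowering slowly until it touches.

Converted, 8 mm is 0.02, 7.5 mm is 0.0188.

```bash
echo '[0.0033,-0.0023,0.005,0,0,0,0.0033,-0.0023,0.01,0,0,0,0.0033,-0.0023,0.015,0,0,0,0.0033,-0.0023,0.0188,0,0,0,0.0033,-0.0023,0.02,0,0,0,0.0033,-0.0023,0.02,0,0,0,0.0033,-0.0023,0.02,0,0,0]' | python3 inch.py; python3 d.py 459.3 -186.5 27.5
```

```text
time_s: 6.13
position: [458.9, -186.9, 28.4]
tcp_rot: [[-0.168, 0.986, -0.004], [0.986, 0.168, -0.001], [0.0, -0.004, -1.0]]
force: [-0.1, -0.5, -0.3]
gripper_width: 0.409
grasp_force: 59.8
t 6.13 pos [ 458.9 -186.9   28.4] w 0.409 gf 59.8 q [-22.1  18.5 -33.4  38.3  -0.1  58.2]
delta [0.3 0.5 0.9] rv [-0.21 -0.   -0.  ]
```

Converted, 1.2 mm is 0.003, 0.8 mm is 0.002.

```bash
echo '[0,0,0.001,0,0,0,0,0,0.002,0,0,0,0,0,0.003,0,0,0,0,0,0.003,0,0,0,0,0,0.003,0,0,0]' | python3 inch.py; echo '[0,0,0,0,0,0,0,0,0,0,0,0,0,0,0,0,0,0,0,0,0,0,0,0,0,0,0,0,0,0,0,0,0,0,0,0]' | python3 inch.py 0.55; python3 d.py 459 -186.8 118
```

```text
time_s: 6.55
position: [459.0, -186.9, 27.4]
tcp_rot: [[-0.169, 0.986, -0.003], [0.986, 0.169, -0.001], [-0.0, -0.003, -1.0]]
force: [-0.8, 0.2, 4.1]
gripper_width: 0.405
grasp_force: 60.3
time_s: 7.05
position: [458.9, -186.8, 27.1]
tcp_rot: [[-0.169, 0.986, -0.004], [0.986, 0.169, -0.001], [0.0, -0.004, -1.0]]
force: [-0.9, -0.2, -0.3]
gripper_width: 0.551
grasp_force: 0.0
t 7.05 pos [ 458.9 -186.8   27.1] w 0.551 gf 0.0 q [-22.1  18.6 -33.5  38.1  -0.1  58.2]
delta [  0.   -0.2 -90.9] rv [-0.21 -0.01  0.  ]
```

Converted, -91 mm is -0.2275, -80 mm is -0.2.

```bash
echo '[0,0,-0.02,0,0,0,0,0,-0.0625,0,0,0,0,0,-0.125,0,0,0,0,0,-0.2,0,0,0,0,0,-0.2275,0,0,0,0,0,-0.2275,0,0,0]' | python3 inch.py >/dev/null; python3 d.py 443.8 344 118
```

```text
t 7.55 pos [ 461.6 -187.8  121.9] w 0.55 gf 0.0 q [-22.1  12.  -27.5  50.3  -0.1  58.2]
delta [527.2  72.1   2.3] rv [0.1  0.19 0.  ]
```

Converted, 375 mm is 0.9375, 335 mm is 0.8375.

```bash
echo '[0.05,0.0075,0,0,0,0,0.1375,0.02,0,0,0,0,0.2375,0.0325,0,0,0,0,0.3375,0.045,0,0,0,0,0.4375,0.06,0,0,0,0,0.5375,0.0725,0,0,0,0,0.6375,0.0875,0,0,0,0,0.7375,0.1,0,0,0,0,0.8375,0.115,0,0,0,0,0.9375,0.1275,0,0,0,0]' | python3 inch.py 1.0 >/dev/null; echo '[0.1,0.0125,0,0,0,0,0.1875,0.025,0,0,0,0,0.275,0.0375,0,0,0,0,0.3375,0.045,0,0,0,0,0.375,0.0513,0.005,0,0,0,0.38,0.0525,0.005,0,0,0,0.38,0.0525,0.005,0,0,0,0.38,0.0525,0.005,0,0,0]' | python3 inch.py; python3 d.py 443.8 344 25;  python3 - <<'E'
from h import *
from plant import robot, eyes
e=eyes.get_image('side');d=eyes.get_image('top')
f=lambda im,x,y,w,h,k:cv2.resize(im[y:y+h,x:x+w],None,fx=k,fy=k,interpolation=cv2.INTER_CUBIC)
cv2.imwrite('pics/m4.png',np.hstack([f(e['image'],170,90,80,80,5),f(d['image'],260,160,80,80,5)]))
E
```

```text
time_s: 9.05
position: [441.0, 343.3, 115.3]
tcp_rot: [[-0.168, 0.986, -0.005], [0.986, 0.168, -0.002], [-0.001, -0.005, -1.0]]
force: [-0.2, 0.1, -0.3]
gripper_width: 1.003
grasp_force: 0.0
t 9.05 pos [441.  343.3 115.3] w 1.003 gf 0.0 q [ 3.790e+01  1.870e+01 -1.940e+01  5.220e+01  1.000e-01  1.182e+02]
delta [ 0.3  3.3 90.3] rv [-0.28  0.08 -0.04]
```

View pics/m4.png

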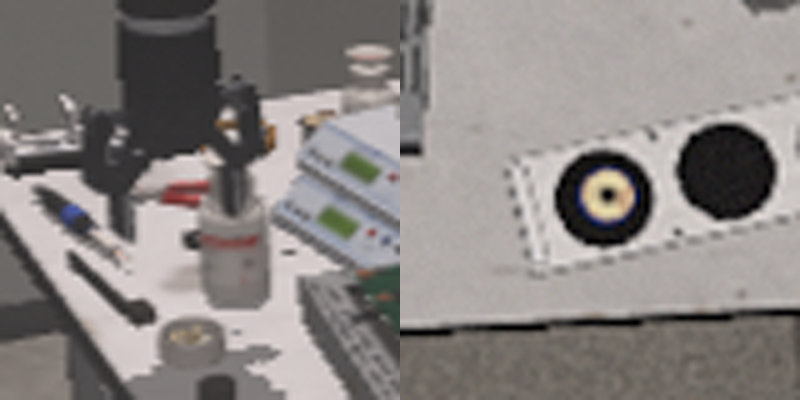

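The side view shows the open hand above the tin at (192,343). The top view shows the spool at (607,193) on disc 1 (604,198), which is centred once parallax is allowed for. Grasping the tin.

Converted, 91 mm is 0.2275, 85 mm is 0.2125.

```bash
echo '[0,0.005,0.05,0,0,0,0.0008,0.0083,0.1,0,0,0,0.0008,0.0083,0.15,0,0,0,0.0008,0.0083,0.1875,0,0,0,0.0008,0.0083,0.2125,0,0,0,0.0008,0.0083,0.2275,0,0,0,0.0008,0.0083,0.2275,0,0,0,0.0008,0.0083,0.2275,0,0,0]' | python3 inch.py >/dev/null; python3 d.py 443.8 344 21.5
```

```text
t 9.82 pos [444.5 345.3  25.4] w 0.996 gf 0.0 q [ 3.780e+01  2.460e+01 -2.430e+01  4.120e+01  1.000e-01  1.181e+02]
delta [-1.2 -0.9  3.9] rv [-0.19 -0.   -0.03]
```

Converted, 4 mm is 0.01, 2 mm is 0.005.

```bash
echo '[-0.0025,-0.0018,0.005,0,0,0,-0.0025,-0.0018,0.01,0,0,0,-0.0025,-0.0018,0.01,0,0,0,-0.0025,-0.0018,0.01,0,0,0]' | python3 inch.py;echo '[0,0,0,0,0,0,0,0,0,0,0,0,0,0,0,0,0,0,0,0,0,0,0,0,0,0,0,0,0,0,0,0,0,0,0,0,0,0,0,0,0,0,0,0,0,0,0,0]' | python3 inch.py 0; python3 d.py 443.8 344 120
```

```text
time_s: 10.15
position: [443.8, 344.6, 21.3]
tcp_rot: [[-0.169, 0.986, -0.003], [0.986, 0.169, -0.0], [0.0, -0.003, -1.0]]
force: [0.4, -0.8, 0.5]
gripper_width: 0.999
grasp_force: 0.0
time_s: 10.82
position: [443.9, 344.7, 21.9]
tcp_rot: [[-0.169, 0.986, -0.003], [0.986, 0.169, -0.0], [0.0, -0.003, -1.0]]
force: [-2.0, -1.8, 8.1]
gripper_width: 0.593
grasp_force: 61.3
t 10.82 pos [443.9 344.7  21.9] w 0.593 gf 61.3 q [ 3.780e+01  2.480e+01 -2.460e+01  4.070e+01  1.000e-01  1.181e+02]
delta [ -0.6  -0.5 -98.1] rv [-0.17 -0.02  0.01]
```

Converted, -100 mm is -0.25, -95 mm is -0.2375.

```bash
echo '[0,0,-0.0125,0,0,0,0,0,-0.05,0,0,0,0,0,-0.1125,0,0,0,0,0,-0.1875,0,0,0,0,0,-0.2375,0,0,0,0,0,-0.25,0,0,0,0,0,-0.25,0,0,0]' | python3 inch.py ; python3 d.py 473.6 -270.5 118
```

```text
time_s: 11.4
position: [445.2, 345.4, 122.7]
tcp_rot: [[-0.169, 0.986, -0.001], [0.986, 0.169, 0.002], [0.002, -0.0, -1.0]]
force: [-0.1, 0.6, -1.6]
gripper_width: 0.601
grasp_force: 62.0
t 11.4 pos [445.2 345.4 122.7] w 0.601 gf 62.0 q [ 3.78e+01  1.86e+01 -1.86e+01  5.29e+01  1.00e-01  1.18e+02]
delta [-611.9  -75.8    3.7] rv [-0.02 -0.1   0.01]
```

```bash
echo '[-0.025,-0.0025,0,0,0,0,-0.08,-0.01,0,0,0,0,-0.155,-0.02,0,0,0,0,-0.2425,-0.03,0,0,0,0,-0.33,-0.04,0,0,0,0,-0.4175,-0.0525,0,0,0,0,-0.505,-0.0625,0,0,0,0,-0.5925,-0.0725,0,0,0,0,-0.68,-0.085,0,0,0,0,-0.7675,-0.095,0,0,0,0]' | python3 inch.py >/dev/null; echo '[-0.0875,-0.01,0,0,0,0,-0.175,-0.0225,0,0,0,0,-0.2625,-0.0325,0,0,0,0,-0.35,-0.045,0,0,0,0,-0.4375,-0.055,0,0,0,0,-0.525,-0.065,0,0,0,0,-0.6125,-0.0775,0,0,0,0,-0.6875,-0.0875,0,0,0,0,-0.74,-0.0925,0.005,0,0,0,-0.7625,-0.095,0.0075,0,0,0]' | python3 inch.py>/dev/null; echo '[0,0,0,0,0,0,0,0,0,0,0,0,0,0,0,0,0,0]' | python3 inch.py;python3 d.py 473.6 -270.5 36
```

```text
time_s: 13.32
position: [471.3, -270.1, 117.3]
tcp_rot: [[-0.169, 0.986, -0.005], [0.986, 0.169, 0.001], [0.002, -0.005, -1.0]]
force: [-0.9, 0.4, -0.3]
gripper_width: 0.588
grasp_force: 62.0
t 13.32 pos [ 471.3 -270.1  117.3] w 0.588 gf 62.0 q [-29.8  17.1 -21.4  51.8  -0.1  50.5]
delta [-1.   2.6 81.3] rv [-0.29 -0.11  0.05]
```

Converted, 79 mm is 0.1975, 76 mm is 0.19.

```bash
echo '[0,0.0025,0.0375,0,0,0,-0.0025,0.0065,0.0875,0,0,0,-0.0025,0.0065,0.1375,0,0,0,-0.0025,0.0065,0.17,0,0,0,-0.0025,0.0065,0.19,0,0,0,-0.0025,0.0065,0.1975,0,0,0,-0.0025,0.0065,0.1975,0,0,0,-0.0025,0.0065,0.1975,0,0,0,-0.0025,0.0065,0.1975,0,0,0]' | python3 inch.py; python3 d.py 473.6 -270.5 30
```

```text
time_s: 14.07
position: [475.6, -272.3, 40.2]
tcp_rot: [[-0.169, 0.986, -0.002], [0.986, 0.169, -0.001], [-0.001, -0.002, -1.0]]
force: [-0.3, -0.7, -1.0]
gripper_width: 0.592
grasp_force: 62.0
t 14.07 pos [ 475.6 -272.3   40.2] w 0.592 gf 62.0 q [-29.7  22.2 -25.8  42.1  -0.1  50.6]
delta [ 2.1 -1.6 10.2] rv [-0.12  0.06  0.02]
```

Converted, 8.5 mm is 0.0213, 7.5 mm is 0.0188.

```bash
echo '[0.0025,-0.002,0.005,0,0,0,0.0025,-0.002,0.01,0,0,0,0.0025,-0.002,0.015,0,0,0,0.0025,-0.002,0.0188,0,0,0,0.0025,-0.002,0.0213,0,0,0,0.0025,-0.002,0.0213,0,0,0,0.0025,-0.002,0.0213,0,0,0,0.0025,-0.002,0.0213,0,0,0]' | python3 inch.py; python3 d.py 473.6 -270.5 30
```

```text
time_s: 14.73
position: [473.7, -271.3, 30.7]
tcp_rot: [[-0.169, 0.986, -0.004], [0.986, 0.169, -0.001], [0.0, -0.004, -1.0]]
force: [-0.1, -0.4, -0.0]
gripper_width: 0.591
grasp_force: 62.0
t 14.73 pos [ 473.7 -271.3   30.7] w 0.591 gf 62.0 q [-29.7  22.7 -26.4  41.   -0.1  50.6]
delta [0.8 0.  0.7] rv [-0.2 -0.   0. ]
```

Converted, 1.2 mm is 0.003, 0.8 mm is 0.002.

```bash
echo '[0.0013,0,0.001,0,0,0,0.0015,0,0.002,0,0,0,0.0015,0,0.003,0,0,0,0.0015,0,0.003,0,0,0,0.0015,0,0.003,0,0,0]' | python3 inch.py; python3 d.py
```

```text
time_s: 15.15
position: [473.7, -270.7, 29.9]
tcp_rot: [[-0.169, 0.986, -0.003], [0.986, 0.169, -0.001], [-0.0, -0.003, -1.0]]
force: [-1.9, 0.7, 4.3]
gripper_width: 0.593
grasp_force: 62.9
t 15.15 pos [ 473.7 -270.7   29.9] w 0.593 gf 62.9 q [-29.7  22.8 -26.5  40.8  -0.1  50.6]
```

Contact came at 29.9, as predicted. Releasing, lifting, and going back for the jar.

Converted, -91 mm is -0.2275, -80 mm is -0.2.

```bash
echo '[0,0,0,0,0,0,0,0,0,0,0,0,0,0,0,0,0,0,0,0,0,0,0,0,0,0,0,0,0,0,0,0,0,0,0,0,0,0,0,0,0,0]' | python3 inch.py 0.8; echo '[0,0,-0.02,0,0,0,0,0,-0.0625,0,0,0,0,0,-0.125,0,0,0,0,0,-0.2,0,0,0,0,0,-0.2275,0,0,0,0,0,-0.2275,0,0,0]' | python3 inch.py >/dev/null; python3 d.py 422.7 221.5 115
```

```text
time_s: 15.73
position: [473.6, -270.7, 29.4]
tcp_rot: [[-0.169, 0.986, -0.004], [0.986, 0.169, -0.001], [0.0, -0.004, -1.0]]
force: [0.4, -0.1, 0.9]
gripper_width: 0.801
grasp_force: 0.0
t 16.23 pos [ 476.3 -271.9  124.3] w 0.797 gf 0.0 q [-29.7  16.8 -20.7  52.2  -0.1  50.6]
delta [495.4  30.4   7.3] rv [0.08 0.23 0.  ]
```

Converted, 370 mm is 0.925, 335 mm is 0.8375.

```bash
echo '[0.05,0.0025,0,0,0,0,0.1375,0.0075,0,0,0,0,0.2375,0.015,0,0,0,0,0.3375,0.02,0,0,0,0,0.4375,0.0275,0,0,0,0,0.5375,0.0325,0,0,0,0,0.6375,0.04,0,0,0,0,0.7375,0.045,0,0,0,0,0.8375,0.05,0,0,0,0,0.925,0.055,0,0,0,0]' | python3 inch.py 0.7 >/dev/null; echo '[0.1,0.005,0,0,0,0,0.1875,0.01,0,0,0,0,0.255,0.015,0,0,0,0,0.295,0.0188,0.0075,0,0,0,0.3125,0.02,0.0125,0,0,0,0.3125,0.02,0.0125,0,0,0,0.3125,0.02,0.0125,0,0,0,0.3125,0.02,0.0125,0,0,0,0.3125,0.02,0.0125,0,0,0]' | python3 inch.py; python3 d.py 422.7 221.5 30;  python3 - <<'E'
from h import *
from plant import robot, eyes
e=eyes.get_image('side');d=eyes.get_image('top')
f=lambda im,x,y,w,h,k:cv2.resize(im[y:y+h,x:x+w],None,fx=k,fy=k,interpolation=cv2.INTER_CUBIC)
cv2.imwrite('pics/m5.png',np.hstack([f(e['image'],170,110,80,80,5),f(d['image'],280,160,80,80,5)]))
E
```

```text
time_s: 17.82
position: [420.1, 221.1, 115.3]
tcp_rot: [[-0.167, 0.986, -0.004], [0.986, 0.167, -0.001], [-0.0, -0.004, -1.0]]
force: [-1.0, -0.4, 0.6]
gripper_width: 0.702
grasp_force: 0.0
t 17.82 pos [420.1 221.1 115.3] w 0.702 gf 0.0 q [ 27.7  10.4 -30.6  49.3   0.  108.1]
delta [-0.   2.9 85.3] rv [-0.22  0.02 -0.1 ]
```

View pics/m5.png

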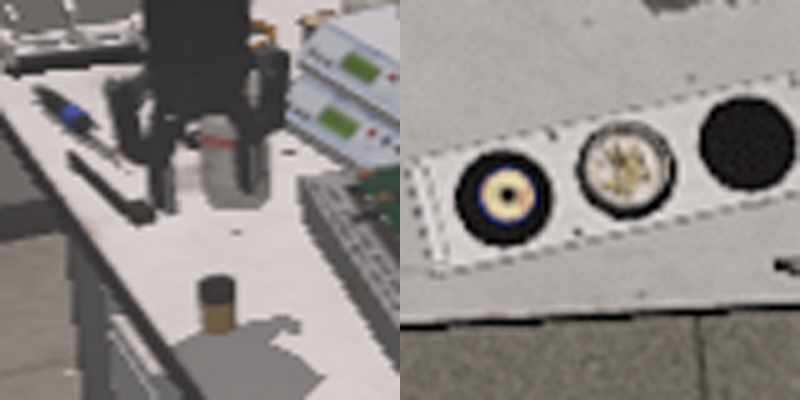

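The side view shows the jar at (216,303) below the hand. The top view shows the tin at (627,166) centred on disc 2. Grasping the jar.

Converted, 89 mm is 0.2225, 85 mm is 0.2125.

```bash
echo '[0,0.005,0.05,0,0,0,0,0.0073,0.1,0,0,0,0,0.0073,0.15,0,0,0,0,0.0073,0.1875,0,0,0,0,0.0073,0.2125,0,0,0,0,0.0073,0.2225,0,0,0,0,0.0073,0.2225,0,0,0,0,0.0073,0.2225,0,0,0,0,0.0073,0.2225,0,0,0]' | python3 inch.py >/dev/null; python3 d.py 422.7 221.5 25
```

```text
t 18.67 pos [423.4 223.1  27.3] w 0.705 gf 0.0 q [ 2.77e+01  1.70e+01 -3.58e+01  3.73e+01  1.00e-01  1.08e+02]
delta [-1.5 -1.   2.3] rv [-0.11 -0.03 -0.01]
```

Converted, 2 mm is 0.005, -1 mm is -0.0025.

```bash
echo '[-0.0025,-0.0013,0.0025,0,0,0,-0.0025,-0.0013,0.005,0,0,0,-0.0025,-0.0013,0.005,0,0,0,-0.0025,-0.0013,0.005,0,0,0]' | python3 inch.py;echo '[0,0,0,0,0,0,0,0,0,0,0,0,0,0,0,0,0,0,0,0,0,0,0,0,0,0,0,0,0,0,0,0,0,0,0,0,0,0,0,0,0,0,0,0,0,0,0,0]' | python3 inch.py 0; echo '[0,0,-0.0125,0,0,0,0,0,-0.05,0,0,0,0,0,-0.1125,0,0,0,0,0,-0.1875,0,0,0,0,0,-0.2375,0,0,0,0,0,-0.25,0,0,0,0,0,-0.25,0,0,0]' | python3 inch.py ; python3 d.py 488.2 -354.6 124
```

```text
time_s: 19.0
position: [422.4, 221.8, 24.6]
tcp_rot: [[-0.169, 0.986, -0.003], [0.986, 0.169, -0.0], [0.0, -0.003, -1.0]]
force: [0.6, 0.3, 0.6]
gripper_width: 0.7
grasp_force: 0.0
time_s: 19.67
position: [422.4, 221.8, 24.7]
tcp_rot: [[-0.169, 0.986, -0.003], [0.986, 0.169, -0.0], [0.0, -0.003, -1.0]]
force: [-1.9, -0.9, 6.0]
gripper_width: 0.32
grasp_force: 59.0
time_s: 20.25
position: [423.9, 222.4, 126.0]
tcp_rot: [[-0.169, 0.986, -0.0], [0.986, 0.169, 0.001], [0.001, -0.0, -1.0]]
force: [0.5, 0.1, -0.6]
gripper_width: 0.319
grasp_force: 59.1
t 20.25 pos [423.9 222.4 126. ] w 0.319 gf 59.1 q [ 2.760e+01  9.900e+00 -2.950e+01  5.060e+01  1.000e-01  1.079e+02]
delta [-579.6  -33.9    1.4] rv [-0.01 -0.06  0.01]
```

Converted, -300 mm is -0.75, -270 mm is -0.675.

```bash
echo '[-0.025,-0.0025,0,0,0,0,-0.075,-0.005,0,0,0,0,-0.15,-0.01,0,0,0,0,-0.2375,-0.015,0,0,0,0,-0.325,-0.02,0,0,0,0,-0.4125,-0.025,0,0,0,0,-0.5,-0.03,0,0,0,0,-0.5875,-0.035,0,0,0,0,-0.675,-0.04,0,0,0,0,-0.75,-0.045,0,0,0,0]' | python3 inch.py >/dev/null; echo '[-0.0875,-0.005,0,0,0,0,-0.175,-0.01,0,0,0,0,-0.2625,-0.015,0,0,0,0,-0.35,-0.02,0,0,0,0,-0.4375,-0.025,0,0,0,0,-0.5125,-0.03,0,0,0,0,-0.5875,-0.035,0,0,0,0,-0.65,-0.0375,0,0,0,0,-0.6875,-0.04,0,0,0,0,-0.7,-0.04,0,0,0,0]' | python3 inch.py>/dev/null; echo '[0,0,0,0,0,0,0,0,0,0,0,0,0,0,0,0,0,0,0,0,0,0,0,0]' | python3 inch.py;python3 d.py 488.2 -354.6 40
```

```text
time_s: 22.25
position: [486.6, -354.4, 124.3]
tcp_rot: [[-0.17, 0.985, -0.004], [0.985, 0.17, 0.0], [0.001, -0.004, -1.0]]
force: [0.2, 1.2, -0.3]
gripper_width: 0.318
grasp_force: 59.1
t 22.25 pos [ 486.6 -354.4  124.3] w 0.318 gf 59.1 q [-36.   22.5 -12.6  55.1  -0.1  44.2]
delta [-0.5  1.9 84.3] rv [-0.23 -0.04  0.07]
```

Converted, 80 mm is 0.2, 76 mm is 0.19.

```bash
echo '[0,0.0025,0.0375,0,0,0,-0.0013,0.0025,0.0875,0,0,0,-0.0013,0.0025,0.1375,0,0,0,-0.0013,0.0025,0.17,0,0,0,-0.0013,0.0025,0.19,0,0,0,-0.0013,0.0025,0.2,0,0,0,-0.0013,0.0025,0.2,0,0,0,-0.0013,0.0025,0.2,0,0,0,-0.0013,0.0025,0.2,0,0,0,-0.0013,0.0025,0.2,0,0,0]' | python3 inch.py; python3 d.py 488.2 -354.6 33
```

```text
time_s: 23.08
position: [488.4, -356.5, 45.6]
tcp_rot: [[-0.169, 0.986, -0.002], [0.986, 0.169, -0.002], [-0.001, -0.002, -1.0]]
force: [-0.6, -0.2, 0.4]
gripper_width: 0.321
grasp_force: 59.1
t 23.08 pos [ 488.4 -356.5   45.6] w 0.321 gf 59.1 q [-36.1  26.9 -17.3  45.8  -0.1  44.2]
delta [ 1.9  0.2 12.6] rv [-0.13  0.07  0.01]
```

Converted, 11 mm is 0.0275, 10 mm is 0.025.

```bash
echo '[0.002,0.0005,0.005,0,0,0,0.0038,0.0005,0.01,0,0,0,0.0038,0.0005,0.015,0,0,0,0.0038,0.0005,0.02,0,0,0,0.0038,0.0005,0.025,0,0,0,0.0038,0.0005,0.0275,0,0,0,0.0038,0.0005,0.0275,0,0,0,0.0038,0.0005,0.0275,0,0,0,0.0038,0.0005,0.0275,0,0,0]' | python3 inch.py; python3 d.py 488.2 -354.6 32.7
```

```text
time_s: 23.83
position: [487.7, -354.6, 33.5]
tcp_rot: [[-0.169, 0.986, -0.003], [0.986, 0.169, -0.001], [-0.0, -0.003, -1.0]]
force: [-0.1, 0.1, 0.4]
gripper_width: 0.32
grasp_force: 59.1
t 23.83 pos [ 487.7 -354.6   33.5] w 0.32 gf 59.1 q [-35.9  27.6 -18.1  44.5  -0.1  44.4]
delta [-0.1  0.5  0.8] rv [-0.2  0.   0. ]
```

Converted, 1.2 mm is 0.003, 0.8 mm is 0.002.

```bash
echo '[0,0.0013,0.001,0,0,0,0,0.0013,0.002,0,0,0,0,0.0013,0.003,0,0,0,0,0.0013,0.003,0,0,0,0,0.0013,0.003,0,0,0]' | python3 inch.py; echo '[0,0,0,0,0,0,0,0,0,0,0,0,0,0,0,0,0,0,0,0,0,0,0,0,0,0,0,0,0,0,0,0,0,0,0,0]' | python3 inch.py 0.6;  echo '[0,0,-0.02,0,0,0,0,0,-0.0625,0,0,0,0,0,-0.125,0,0,0,0,0,-0.2125,0,0,0,0,0,-0.3125,0,0,0,0,0,-0.4125,0,0,0,0,0,-0.5,0,0,0,0,0,-0.5,0,0,0]' | python3 inch.py >/dev/null; python3 d.py 520.5 447 230
```

```text
time_s: 24.25
position: [488.3, -354.6, 32.7]
tcp_rot: [[-0.169, 0.986, -0.003], [0.986, 0.169, -0.001], [-0.0, -0.003, -1.0]]
force: [-0.4, 0.9, 4.5]
gripper_width: 0.328
grasp_force: 59.3
time_s: 24.75
position: [488.0, -354.4, 32.2]
tcp_rot: [[-0.169, 0.986, -0.004], [0.986, 0.169, -0.001], [0.0, -0.004, -1.0]]
force: [0.8, -0.3, 0.1]
gripper_width: 0.604
grasp_force: 0.0
t 25.42 pos [ 491.9 -356.6  241.4] w 0.604 gf 0.0 q [-35.9  18.4  -2.6  68.4  -0.1  44.4]
delta [787.4 163.6   5.2] rv [0.31 0.52 0.01]
```

The rows are not in the units I measure in: shifts go in shares of 400 mm and turns go in shares of 360 degrees. I convert before sending: 375 mm is 0.9375, 335 mm is 0.8375.

```bash
python3 - <<'E'
from h import *
for d in(S,T):
    C=cloud(d)
    for z0,z1 in((10,40),(40,70),(70,95),(95,108),(118,130)):
        q=C[(np.hypot(C[...,0]-520,C[...,1]-447)<42)&(C[...,2]>z0)&(C[...,2]<z1)]
        if len(q)<8:continue
        r=least_squares(lambda p:np.hypot(*(q[:,:2]-p).T)-30,[520,447],loss='soft_l1',f_scale=2)
        print(z0,z1,len(q),r.x.round(1),np.abs(r.fun).mean().round(1),q[:,:2].mean(0).round(1))
E
echo '[0.05,0.01,0,0,0,0,0.1375,0.0275,0,0,0,0,0.2375,0.05,0,0,0,0,0.3375,0.07,0,0,0,0,0.4375,0.09,0,0,0,0,0.5375,0.1125,0,0,0,0,0.6375,0.1325,0,0,0,0,0.7375,0.1525,0,0,0,0,0.8375,0.175,0,0,0,0,0.9375,0.195,0,0,0,0]' | python3 inch.py 1.0 >/dev/null; echo '[0.1,0.02,0,0,0,0,0.2,0.04,0,0,0,0,0.3,0.0625,0,0,0,0,0.4,0.0825,0,0,0,0,0.5,0.1025,0,0,0,0,0.6,0.125,0,0,0,0,0.7,0.145,0,0,0,0,0.8,0.165,0,0,0,0,0.875,0.1825,0,0,0,0,0.925,0.1925,0,0,0,0]' | python3 inch.py>/dev/null; echo '[0,0,0,0,0,0,0,0,0,0,0,0,0,0,0,0,0,0,0,0,0,0,0,0]' | python3 inch.py;python3 d.py 520.5 447 180
```

```text
10 40 92 [519.5 448.2] 1.9 [512.8 425.6]
40 70 92 [519.1 448.3] 1.7 [511.6 426.7]
70 95 88 [520.7 453.2] 4.4 [513.2 431.1]
95 108 30 [522.8 461.7] 4.1 [514.1 437.2]
118 130 38 [537.1 462. ] 9.4 [517.5 445.6]
10 40 58 [521.8 448.3] 0.6 [508.4 428. ]
40 70 69 [521.7 448.1] 0.7 [507.2 429.2]
70 95 144 [525.2 453.2] 3.8 [513.9 435.5]
95 108 19 [528.  459.2] 1.4 [513.9 435.3]
118 130 152 [496.8 439.8] 9.1 [521.3 447.9]
time_s: 27.42
position: [516.0, 405.0, 232.0]
tcp_rot: [[-0.168, 0.986, -0.003], [0.986, 0.168, -0.001], [-0.0, -0.004, -1.0]]
force: [0.5, -0.1, 0.8]
gripper_width: 0.999
grasp_force: 0.0
t 27.42 pos [516. 405. 232.] w 0.999 gf 0.0 q [3.810e+01 2.460e+01 5.000e+00 7.060e+01 1.000e-01 1.184e+02]
delta [40.7 11.6 52. ] rv [-0.2   0.02 -0.06]
```

Converted, 48 mm is 0.12, 42 mm is 0.105.

```bash
echo '[0.0375,0.01,0.025,0,0,0,0.08,0.0225,0.0625,0,0,0,0.105,0.0288,0.1,0,0,0,0.105,0.0288,0.12,0,0,0,0.105,0.0288,0.12,0,0,0,0.105,0.0288,0.12,0,0,0,0.105,0.0288,0.12,0,0,0,0.105,0.0288,0.12,0,0,0]' | python3 inch.py>/dev/null;python3 d.py 520.8 448.2 91;  python3 - <<'E'
from h import *
from plant import robot, eyes
e=eyes.get_image('side');d=eyes.get_image('top')
f=lambda im,x,y,w,h,k:cv2.resize(im[y:y+h,x:x+w],None,fx=k,fy=k,interpolation=cv2.INTER_CUBIC)
cv2.imwrite('pics/m6.png',np.hstack([f(e['image'],180,80,80,80,5),f(d['image'],310,150,80,80,5)]))
E
```

```text
t 28.08 pos [520.5 449.2 184.8] w 0.999 gf 0.0 q [4.070e+01 2.910e+01 5.800e+00 6.680e+01 1.000e-01 1.211e+02]
delta [-1.1  0.3 93.8] rv [-0.14 -0.03 -0.03]
```

View pics/m6.png

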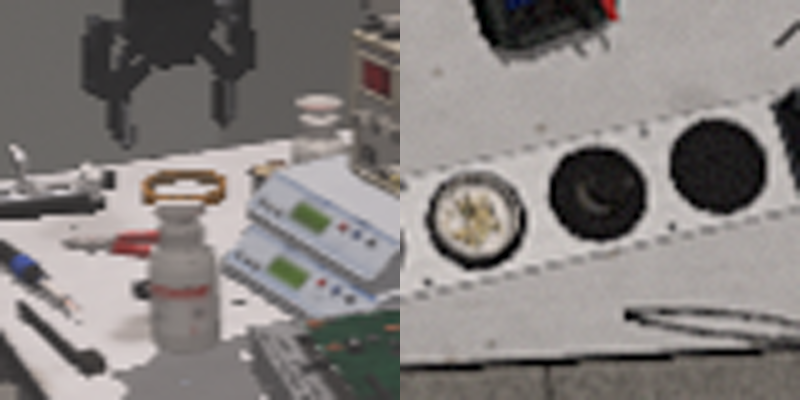

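The side view shows the hand straight above the bottle at (182,280). The top view shows the jar's dark lid on disc 3 at about (597,188), and disc 4 free at (717,166). Descending around the bottle.

Converted, 92 mm is 0.23, 90 mm is 0.225.

```bash
echo '[-0.0013,0,0.025,0,0,0,-0.0025,0.0008,0.0625,0,0,0,-0.0025,0.0008,0.1,0,0,0,-0.0025,0.0008,0.1375,0,0,0,-0.0025,0.0008,0.175,0,0,0,-0.0025,0.0008,0.205,0,0,0,-0.0025,0.0008,0.225,0,0,0,-0.0025,0.0008,0.23,0,0,0,-0.0025,0.0008,0.23,0,0,0,-0.0025,0.0008,0.23,0,0,0]' | python3 inch.py;python3 d.py 520.8 448.2 91
```

```text
time_s: 29.02
position: [520.6, 448.7, 92.3]
tcp_rot: [[-0.169, 0.986, -0.003], [0.986, 0.169, -0.0], [0.0, -0.003, -1.0]]
force: [-0.8, 0.1, -0.1]
gripper_width: 0.997
grasp_force: 0.0
t 29.02 pos [520.6 448.7  92.3] w 0.997 gf 0.0 q [ 4.07e+01  3.24e+01 -1.30e+00  5.64e+01  1.00e-01  1.21e+02]
delta [-0.6  0.1  1.3] rv [-0.16 -0.02  0.  ]
```

Converted, 1 mm is 0.0025, -0.5 mm is -0.0013.

```bash
echo '[-0.0013,0,0.0025,0,0,0,-0.0013,0,0.0025,0,0,0,-0.0013,0,0.0025,0,0,0,-0.0013,0,0.0025,0,0,0,-0.0013,0,0.0025,0,0,0,-0.0013,0,0.0025,0,0,0,-0.0013,0,0.0025,0,0,0,-0.0013,0,0.0025,0,0,0]' | python3 inch.py 0; python3 - <<'E'
from h import *
from plant import robot, eyes
e=eyes.get_image('side')
cv2.imwrite('pics/m7.png',cv2.resize(e['image'][80:160,180:260],None,fx=6,fy=6,interpolation=cv2.INTER_CUBIC))
E
```

```text
time_s: 29.68
position: [520.8, 448.5, 91.8]
tcp_rot: [[-0.169, 0.986, -0.002], [0.986, 0.169, 0.001], [0.001, -0.002, -1.0]]
force: [-0.4, 0.2, 5.6]
gripper_width: 0.689
grasp_force: 64.7
```

View pics/m7.png

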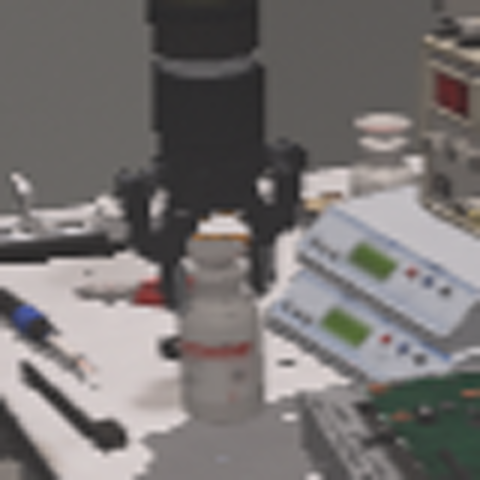

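The side view shows the bottle gripped at its shoulder and upright at (222,330). Lifting gently.

Converted, -110 mm is -0.275, -108 mm is -0.27.

```bash
echo '[0,0,-0.005,0,0,0,0,0,-0.02,0,0,0,0,0,-0.05,0,0,0,0,0,-0.0925,0,0,0,0,0,-0.1425,0,0,0,0,0,-0.1925,0,0,0,0,0,-0.23,0,0,0,0,0,-0.255,0,0,0,0,0,-0.27,0,0,0,0,0,-0.275,0,0,0]' | python3 inch.py ; python3 d.py 502.5 -437.8 202
```

```text
time_s: 30.57
position: [521.0, 448.3, 202.0]
tcp_rot: [[-0.169, 0.986, -0.002], [0.986, 0.169, 0.0], [0.001, -0.002, -1.0]]
force: [-0.1, -0.2, -1.1]
gripper_width: 0.69
grasp_force: 64.6
t 30.57 pos [521.  448.3 202. ] w 0.69 gf 64.6 q [4.07e+01 2.86e+01 7.30e+00 6.88e+01 1.00e-01 1.21e+02]
delta [-8.703e+02 -1.676e+02 -2.000e-01] rv [-0.13 -0.04  0.  ]
```

Converted, -214 mm is -0.535, -186 mm is -0.465.

```bash
echo '[-0.01,-0.0025,0,0,0,0,-0.035,-0.0075,0,0,0,0,-0.075,-0.015,0,0,0,0,-0.125,-0.025,0,0,0,0,-0.1875,-0.035,0,0,0,0,-0.255,-0.05,0,0,0,0,-0.325,-0.0625,0,0,0,0,-0.395,-0.075,0,0,0,0,-0.465,-0.09,0,0,0,0,-0.535,-0.1025,0,0,0,0]' | python3 inch.py>/dev/null; echo '[-0.07,-0.0125,0,0,0,0,-0.14,-0.0275,0,0,0,0,-0.21,-0.04,0,0,0,0,-0.28,-0.055,0,0,0,0,-0.35,-0.0675,0,0,0,0,-0.42,-0.08,0,0,0,0,-0.49,-0.095,0,0,0,0,-0.56,-0.1075,0,0,0,0,-0.63,-0.1225,0,0,0,0,-0.7,-0.135,0,0,0,0]' | python3 inch.py; echo '[-0.07,-0.0125,0,0,0,0,-0.14,-0.0275,0,0,0,0,-0.21,-0.04,0,0,0,0,-0.28,-0.055,0,0,0,0,-0.35,-0.0675,0,0,0,0,-0.42,-0.08,0,0,0,0,-0.4875,-0.095,0,0,0,0,-0.55,-0.105,0,0,0,0,-0.605,-0.1175,0,0,0,0,-0.65,-0.125,0,0,0,0]' | python3 inch.py; python3 d.py 502.5 -437.8 202
```

```text
time_s: 32.23
position: [508.4, -56.7, 200.0]
tcp_rot: [[-0.168, 0.986, -0.006], [0.986, 0.168, -0.001], [0.0, -0.006, -1.0]]
force: [-0.0, 0.3, -1.2]
gripper_width: 0.688
grasp_force: 64.6
time_s: 33.07
position: [502.9, -321.4, 199.9]
tcp_rot: [[-0.167, 0.986, -0.006], [0.986, 0.167, 0.0], [0.001, -0.006, -1.0]]
force: [-0.2, 0.8, -0.3]
gripper_width: 0.692
grasp_force: 64.6
t 33.07 pos [ 502.9 -321.4  199.9] w 0.692 gf 64.6 q [-32.5  19.   -7.2  64.   -0.2  47.9]
delta [-114.7  -19.8   -2.1] rv [-0.32 -0.05 -0.09]
```

Converted, -105 mm is -0.2625, -102 mm is -0.255.

```bash
echo '[-0.035,-0.0075,0,0,0,0,-0.075,-0.015,0,0,0,0,-0.12,-0.0225,0,0,0,0,-0.165,-0.03,0,0,0,0,-0.205,-0.0375,0,0,0,0,-0.235,-0.0425,0,0,0,0,-0.255,-0.045,0,0,0,0,-0.2625,-0.0475,0,0,0,0,-0.2625,-0.0475,0,0,0,0,-0.2625,-0.0475,0,0,0,0]' | python3 inch.py; python3 d.py 502.5 -437.8 110
```

```text
time_s: 33.9
position: [503.7, -425.7, 201.1]
tcp_rot: [[-0.169, 0.986, -0.004], [0.986, 0.169, 0.0], [0.001, -0.004, -1.0]]
force: [-0.3, 0.6, -2.1]
gripper_width: 0.689
grasp_force: 64.6
t 33.9 pos [ 503.7 -425.7  201.1] w 0.689 gf 64.6 q [-40.1  25.6   2.6  67.1  -0.1  40.1]
delta [-11.8  -2.9  91.1] rv [-0.21 -0.04  0.03]
```

Converted, 86 mm is 0.215, 83 mm is 0.2075.

```bash
echo '[-0.01,-0.0025,0.015,0,0,0,-0.02,-0.005,0.045,0,0,0,-0.0275,-0.0073,0.0825,0,0,0,-0.0295,-0.0073,0.125,0,0,0,-0.0295,-0.0073,0.1625,0,0,0,-0.0295,-0.0073,0.19,0,0,0,-0.0295,-0.0073,0.2075,0,0,0,-0.0295,-0.0073,0.215,0,0,0,-0.0295,-0.0073,0.215,0,0,0,-0.0295,-0.0073,0.215,0,0,0]' | python3 inch.py; python3 d.py 502.5 -437.8 100;  python3 - <<'E'
from h import *
from plant import robot, eyes
e=eyes.get_image('side')
cv2.imwrite('pics/m8.png',cv2.resize(e['image'][200:320,255:385],None,fx=5,fy=5,interpolation=cv2.INTER_CUBIC))
E
```

```text
time_s: 34.73
position: [503.0, -438.7, 115.8]
tcp_rot: [[-0.169, 0.986, -0.003], [0.986, 0.169, -0.001], [-0.001, -0.003, -1.0]]
force: [-0.0, -0.1, -0.8]
gripper_width: 0.694
grasp_force: 64.6
t 34.73 pos [ 503.  -438.7  115.8] w 0.694 gf 64.6 q [-41.   29.3  -3.1  57.6  -0.2  39.3]
delta [ 1.  -0.2 15.8] rv [-0.17  0.04  0.01]
```

View pics/m8.png

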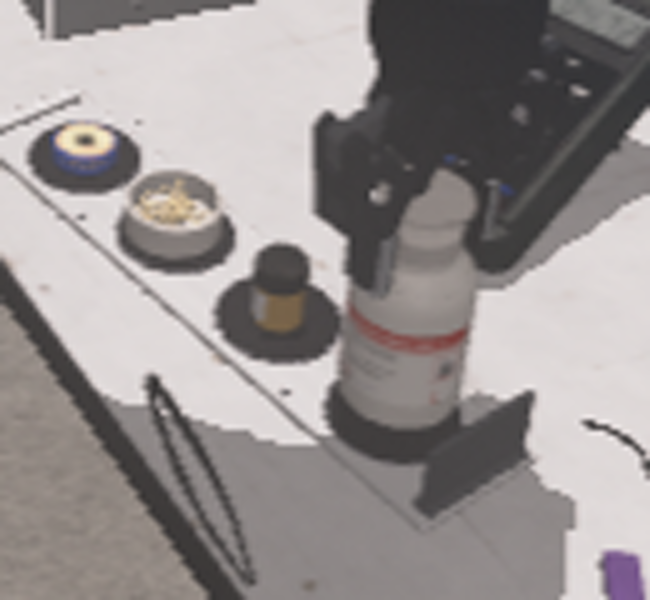

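The spool (84,148), tin (174,210) and jar (280,290) stand on their discs. The bottle (405,340) hangs upright just above disc 4, clear of the plate. Lowering it.

Converted, 14 mm is 0.035, 13 mm is 0.0325.

```bash
echo '[0.0013,0,0.005,0,0,0,0.002,0,0.01,0,0,0,0.002,0,0.0163,0,0,0,0.002,0,0.0225,0,0,0,0.002,0,0.0288,0,0,0,0.002,0,0.0325,0,0,0,0.002,0,0.035,0,0,0,0.002,0,0.035,0,0,0,0.002,0,0.035,0,0,0,0.002,0,0.035,0,0,0]' | python3 inch.py; python3 d.py 502.5 -437.8 100
```

```text
time_s: 35.62
position: [502.5, -437.8, 101.4]
tcp_rot: [[-0.168, 0.986, -0.003], [0.986, 0.168, -0.001], [-0.0, -0.003, -1.0]]
force: [0.1, 0.0, -1.3]
gripper_width: 0.695
grasp_force: 64.6
t 35.62 pos [ 502.5 -437.8  101.4] w 0.695 gf 64.6 q [-41.   29.9  -4.2  56.   -0.2  39.3]
delta [ 0.  -0.   1.4] rv [-0.19  0.01  0.  ]
```

Converted, 1.8 mm is 0.0045, 1.6 mm is 0.004.

```bash
echo '[0,0,0.001,0,0,0,0,0,0.002,0,0,0,0,0,0.003,0,0,0,0,0,0.004,0,0,0,0,0,0.0045,0,0,0,0,0,0.0045,0,0,0,0,0,0.0045,0,0,0]' | python3 inch.py
```

```text
time_s: 36.2
position: [502.5, -437.8, 99.8]
tcp_rot: [[-0.169, 0.986, -0.003], [0.986, 0.169, -0.001], [-0.0, -0.003, -1.0]]
force: [-0.4, 1.1, 1.9]
gripper_width: 0.692
grasp_force: 64.6
```

Converted, 400 mm is 1, 360 mm is 0.9.

```bash
echo '[0,0,0,0,0,0,0,0,0,0,0,0,0,0,0,0,0,0,0,0,0,0,0,0,0,0,0,0,0,0,0,0,0,0,0,0,0,0,0,0,0,0]' | python3 inch.py 0.95; echo '[0,0,-0.01,0,0,0,0,0,-0.035,0,0,0,0,0,-0.075,0,0,0,0,0,-0.1375,0,0,0,0,0,-0.2125,0,0,0,0,0,-0.3,0,0,0,0,0,-0.375,0,0,0,0,0,-0.375,0,0,0]' | python3 inch.py; echo '[0.1,0,0,0,0,0,0.2,0,0,0,0,0,0.3,0,0,0,0,0,0.4,0,0,0,0,0,0.5,0,0,0,0,0,0.6,0,0,0,0,0,0.7,0,0,0,0,0,0.8,0,0,0,0,0,0.9,0,0,0,0,0,1,0,0,0,0,0]' | python3 inch.py; echo '[0,0,0,0,0,0,0,0,0,0,0,0,0,0,0,0,0,0]' | python3 inch.py >/dev/null;  python3 - <<'E'
from h import *
from plant import robot, eyes
e=eyes.get_image('side');d=eyes.get_image('top');pickle.dump((e,d),open('f.pkl','wb'))
f=lambda im,x,y,w,h,k:cv2.resize(im[y:y+h,x:x+w],None,fx=k,fy=k,interpolation=cv2.INTER_CUBIC)
cv2.imwrite('pics/m9.png',np.hstack([f(e['image'],250,205,100,100,4),f(d['image'],290,145,100,100,4)]))
E
```

```text
time_s: 36.78
position: [502.5, -437.7, 99.5]
tcp_rot: [[-0.169, 0.986, -0.003], [0.986, 0.169, -0.001], [0.0, -0.003, -1.0]]
force: [0.2, -1.0, 1.0]
gripper_width: 0.949
grasp_force: 0.0
time_s: 37.45
position: [505.5, -439.7, 258.3]
tcp_rot: [[-0.169, 0.986, 0.005], [0.986, 0.169, -0.008], [-0.009, 0.004, -1.0]]
force: [1.0, -1.1, 0.5]
gripper_width: 0.951
grasp_force: 0.0
time_s: 38.28
position: [435.0, -41.7, 250.5]
tcp_rot: [[-0.168, 0.986, -0.002], [0.986, 0.168, -0.001], [-0.0, -0.002, -1.0]]
force: [1.4, 0.6, -0.5]
gripper_width: 0.952
grasp_force: 0.0
```

View pics/m9.png

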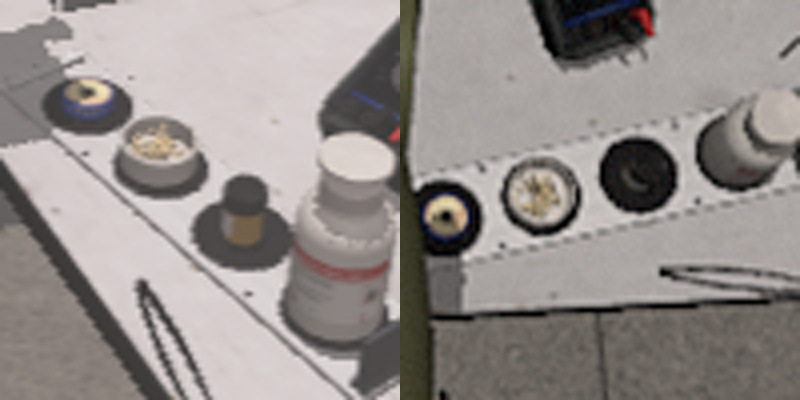

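All four stand upright in order: spool (84,100), tin (160,155), jar (243,210) and bottle (338,255) next to the plate. I'll check the bottle's centring numerically before handing in.

```bash
python3 - <<'E'
from h import *
e,d=pickle.load(open('f.pkl','rb'))
for n,c,r,z0,z1 in(('bottle',(502.5,-437.8),30,15,75),('jar',(488.2,-354.6),14.5,12,44),('tin',(473.6,-270.5),27.5,12,28)):
    for im in(e,d):
        C=cloud(im);q=C[(np.hypot(C[...,0]-c[0],C[...,1]-c[1])<r+8)&(C[...,2]>z0)&(C[...,2]<z1)]
        s=least_squares(lambda p:np.hypot(*(q[:,:2]-p).T)-r,c,loss='soft_l1',f_scale=2) ;print(n,len(q),s.x.round(1)-c,np.abs(s.fun).mean().round(1))
E
```

```text
bottle 468 [-1.2 -0.2] 0.8
bottle 119 [ 0.8 -0.2] 0.7
jar 100 [-0.7  1.1] 0.9
jar 32 [ 0.3 -0.6] 2.5
tin 228 [-2.   1.1] 5.5
tin 169 [-1.8  6.1] 8.7
```

```bash
python3 -c "
from plant import robot, eyes
print(robot.hand_in())"
```

```text
the job is handed in; nothing more can be done
None
```

The job is handed in at about 39 s of the 134 s allowed: bottle, jar, tin and spool stand upright in height order on discs 4 to 1, with the bottle next to the end plate, and no drops. The bottle and jar are within about 1.5 mm of their disc centres by depth fit; the tin and spool look centred in the pictures.

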